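# Load a fresh glue stick into the cold glue gun

### The arm

A 6-joint arm with a two-finger parallel gripper is mounted at the origin on the work surface. World frame = base frame: x ahead of the robot, y to its left, z up, the work surface at z = 0. Lengths are in mm, angles in rad, forces in N, time in s.
With the tool pointing down it reaches from about 350 to 775 mm from the base axis. Payload 7.3 kg.
Tool frame: the origin (TCP) lies on the centre line of the jaws, within the pads' length; the fingertips stand 22 mm ahead of it and the grasp point (between the pads) lies 3 mm ahead of it; z points along the fingers, y is the direction in which the jaws open and shut (so a half turn about z gives the same grasp; the last joint's range is limited). The gripper opens to 92 mm and grips with 3 to 60 N. Pads are 19 mm wide; open, the fingers measure 130 mm over their backs; the gripper's body (75 mm by 190 mm) begins 47 mm behind the grasp point.
Start: joints at [1.167, 0.342, 1.524, -0, 1.275, -0.146], TCP at [133.835, 507.675, 213.741] pointing down, gripper open.
Joint ranges: [-2.53, 2.53], [-0.77, 2.02], [0.04, 2.7], [-1, 4.14], [0.28, 2.66], [-3.11, 3.11]. Speed limits (rad/s): [2.57, 2.57, 3.14, 3.14, 3.14, 3.14].

### API

Orientations are given as [roll, pitch, yaw] about the fixed x, y, z axes, in that order (R = Rz(yaw) Ry(pitch) Rx(roll)).
In Python, from plant import bot gives the robot as it stands.
- The arm moves only by the tool play_rows, never from a script. Its argument "moves" is one flat list of numbers, 5 for each row, row after row: the closure in counts, from 0 (fully open) to 255 (shut), then the shift along the tool's x, y, z in mm, then the turn about the tool's z in degrees. A call has 1 to 8 rows; each row is the pose to reach, as a shift and turn from the pose commanded when the call began, along the tool's axes at that moment; what a row does not reach only later rows make up. A row lasts 1/12 s, in which the tool goes at most 41.7 mm and 7.16 degrees, less where a joint would pass 70% of its speed; a pose out of reach is approached as far as the arm can. A call with a gripper value outside its range is refused whole. The fingers move at their own pace and stop on an object; the grip force is fixed at half the most. Time passes only in rows, so rows that repeat a pose let the fingers close. It gives the time, the measured TCP pose, the force and the opening at its end, in the units of the state.
- bot.get_obs(): the state, without advancing time (a new reading comes with each control period).
- bot.capture(name): name is "scene" or "top"; returns a dict with "color" (420x560x3 uint8, red, green, blue), "fx", "fy", "cx", "cy" (pixels), "world_to_cam" (4x4, takes a point from world to camera coordinates). Camera axes: x right, y down, z forward; pixel columns grow to the right and rows downward; lengths in mm; the calibration is good to about 2 mm. A picture is of the moment at which its call begins. There is no depth.
- bot.close_job(): hands the job in, once; it reports no verdict.
The state is a dict: "time": time; "joint_positions": joint angles; "dq": joint speeds; "tau": joint torques, N m; "tool_pos": TCP position; "tcp_rot": TCP orientation; "contact_force": force on the tool from outside, world axes, zero at the start; "moment": the same for the moment, N m; "grip_width": finger opening in mm.
Only numpy, scipy, OpenCV 4.12 (cv2) and the standard library are available. Lean on these libraries where they do the work, as an engineer would, in place of code of your own. Each camera call takes 0.05 s, during which the arm holds its last target.

### The job

The glue gun on the craft desk is cold and nearly used up: load the amber glue stick from the pen rest into the hole at the back of the gun. Start it into the hole holding it no further back than its middle, then take a fresh grip near its tail and push it home until it sits firmly against the old stub inside, feeling for the stop and never forcing it. Let go, and leave everything else on the desk where it is.

Things in the scene. Friction and masses are not known exactly. Their poses are not given: they have to be found in the camera images.
- glue_gun: Teal and black cordless glue gun, fixed upright on its battery foot in a white charging base, barrel level. Origin: underside of the base, under the barrel axis; x runs along the barrel to the brass nozzle, z up. Barrel 53 mm thick, axis 160 mm above the desk, from x -115 mm (back) to +118 mm. Its handle starts at x -55 mm; further back only base and battery lie below it, under 70 mm high.
- bore_mouth (a point): Centre of the stick hole in the barrel's back end, 160 mm above the desk; x points into the hole, z up. Level bore 13.2 mm wide, flared to 18 mm over its first 6 mm. 45 mm in, a sprung feed roller bears on the stick: a bump of about 5 N, then 2 to 8 N drag. The old stub's end, unseen, is 105 to 135 mm in, on a rubbery sleeve giving 1 mm per 4 N: 5 to 12 N beyond the drag is firm, 20 N rams it.
- glue_stick: Amber glue stick, a stiff, tacky round rod 11.2 mm in diameter and 200 mm long, 22 g, both ends alike (either may go in first). Lies level in two notches of the pen rest, its axis 32 mm above the desk; 25 mm of room for a finger on each side of it. Origin at its middle, x along it. Once 50 mm in, the roller holds it level when it is let go.
- stick_end_a (a point): Centre of the glue stick's end face on its +x side.
- stick_end_b (a point): Centre of the glue stick's end face on its -x side.
- pen_rest: White pen rest, fixed: base plate 124 x 150 x 6 mm and two notched cheeks, each 10 mm thick and 36 mm high, at x = -55 and +55 mm. Three pairs of notches at y = -50, 0 and +50 mm, each holding one stick or marker along x. Origin: underside centre.
- glitter_stick: Blue glitter glue stick, same size as the amber one, in another notch of the pen rest; leave it.
- marker: White marker with a black cap, 11 mm thick, 145 mm long, in the third notch; leave it.
- mug: Dark mug, 82 mm across and 98 mm high, on a cork coaster; origin under its centre.
- tape_green: Green roll of craft tape lying flat, 54 mm across, 30 mm high.
- tape_black: Black roll of craft tape lying flat, 54 mm across, 30 mm high.
- stamp_block: Clear acrylic stamping block, 75 x 60 x 14 mm.
- ink_pad: Black ink pad, 70 x 70 x 18 mm.
Things that resemble listed ones, but are neither listed nor needed, are in the scene too. Leave any pink look-alike of the glue_stick alone.

How it is judged (in metres and radians):
On the way, in this order (a step that is already met when the one before it is completed fails the run):
1. the stick is started at least 20 mm into the hole while gripped no further back than its middle (within 118 mm of the leading end) (contact force between the fingers and glue_stick above 1 N and ((x of stick_end_a in the frame of bore_mouth above 0.02 m and distance between stick_end_a and bore_mouth below 0.1 m and distance between the grasp point and stick_end_a below 0.118 m) or (x of stick_end_b in the frame of bore_mouth above 0.02 m and distance between stick_end_b and bore_mouth below 0.1 m and distance between the grasp point and stick_end_b below 0.118 m))), for 0.1 s.
2. the stick, more than 40 mm in, is gripped afresh in its tail part (more than 130 mm from the leading end) (contact force between the fingers and glue_stick above 1 N and ((x of stick_end_a in the frame of bore_mouth above 0.04 m and distance between the grasp point and stick_end_a above 0.13 m) or (x of stick_end_b in the frame of bore_mouth above 0.04 m and distance between the grasp point and stick_end_b above 0.13 m))), for 0.1 s.
3. the stick is pressed firmly (at least 4 N) on the old stub (contact force between glue_stick and old_stub above 4 N), for 0.1 s.
At the end, for the whole second after the job is handed in: The amber stick is in the bore with its leading end against the old stub (within 3 mm), released and at rest (distance between any of stick_end_a, stick_end_b and stub_face below 0.003 m and linear speed of glue_stick below 0.01 m/s and contact force between the fingers and glue_stick below 0.1 N); the robot touches nothing.
It fails at once if the old stub is rammed (more than 20 N) (contact force between glue_stick and old_stub above 20 N).
It fails at once if the stick is forced against the gun's collar or bore (more than 40 N) (contact force between glue_stick and glue_gun above 40 N).
It fails at once if the blue stick or the marker is moved (more than 15 mm) (distance of any of glitter_stick, marker from where it was at the start of the episode above 0.015 m).
It fails at once if mug, tape rolls, stamping block or ink pad are moved (more than 15 mm) (distance of any of mug, tape_green, tape_black, stamp_block, ink_pad from where it was at the start of the episode above 0.015 m).
It also fails if it takes over 72 s, if anything falls off the work surface, if the arm or the gripper's body presses on something with over 40 N, if the wrist force passes 120 N, or if a joint passes its speed limit or range.

## Working session

There is one attempt and no reset: what is moved stays moved. The work goes in short steps, Python scripts to look and compute and a tool call to move; the robot and the scene stay as the last step left them, time stands still between calls to the robot, and variables do not carry over. Pictures are saved under pics/ and viewed, and the job is handed in when it is done.

Besides the shell and the picture viewer there is one more tool, called after "Request:" in YAML: its name, and indented under it one key for each argument. play_rows: Moves the arm, as the interface text tells. Its arguments: {"type":"object","properties":{"moves":{"type":"array","items":{"type":"number"}}},"required":["moves"]}

```bash
ls; mkdir -p pics
python3 - <<'E'
from plant import bot
import cv2,numpy as np
for n in("scene","top"):
    c=bot.capture(n); cv2.imwrite(f"pics/{n}0.png",c["color"][:,:,::-1])
    print(n,c["fx"],c["fy"],c["cx"],c["cy"]);print(np.round(c["world_to_cam"],4).tolist())
print(bot.get_obs())
E
```

```text
pics
scene 452.6483336459349 452.6483336459349 280.4432466042297 211.48418645575157
[[0.1455, 0.9894, -0.0035, -120.6416], [0.7404, -0.1112, -0.6629, -281.6783], [-0.6563, 0.0939, -0.7487, 1684.3102], [0.0, 0.0, 0.0, 1.0]]
top 495.89732689868845 495.89732689868845 279.63643986617393 209.82879206140103
[[0.0214, -0.9997, 0.0114, 23.4182], [-0.9933, -0.0226, -0.1137, 488.1809], [0.1139, -0.0089, -0.9934, 1468.9352], [0.0, 0.0, 0.0, 1.0]]
{'time': 0.1, 'joint_positions': array([ 1.16703214e+00,  3.42645664e-01,  1.52490594e+00, -2.54599942e-05,
        1.27541120e+00, -1.46000275e-01]), 'dq': array([-0.00181101, -0.002259  , -0.00291729,  0.00042329, -0.00114495,
       -0.000631  ]), 'tau': array([ 1.52786553e-03, -4.32000947e+01, -2.44693029e+01,  7.19767646e-02,
        5.26841905e-02, -3.78176628e-05]), 'tool_pos': array([133.66865402, 507.30701004, 213.12373701]), 'tcp_rot': array([-3.14023354e+00, -1.75244637e-04,  2.88383605e+00]), 'contact_force': array([ 0.16207963, -0.20719993, -0.61424846]), 'moment': array([-0.01498027, -0.03088937, -0.01892364]), 'grip_width': 91.35679685467069}
```

View pics/scene0.png

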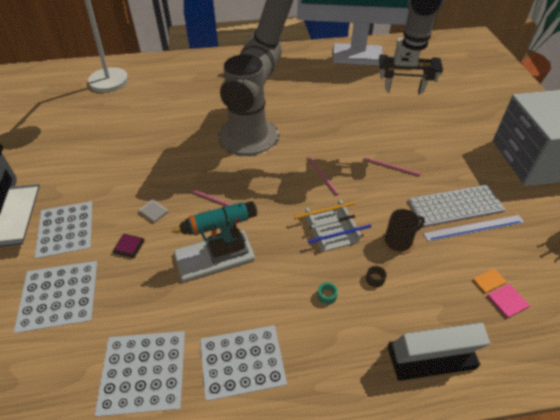

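View pics/top0.png

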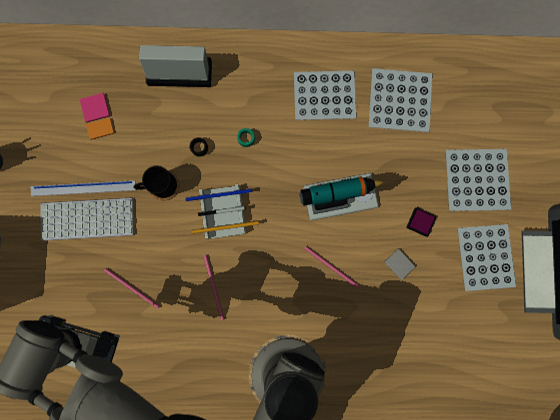

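```bash
cat > h.py <<'E'
import numpy as np,cv2
from plant import bot
def ray(c,u,v):
    M=np.array(c["world_to_cam"]);R=M[:3,:3];o=-R.T@M[:3,3]
    d=R.T@np.array([(u-c["cx"])/c["fx"],(v-c["cy"])/c["fy"],1]);return o,d/np.linalg.norm(d)
def onz(c,u,v,z):
    o,d=ray(c,u,v);return o+d*(z-o[2])/d[2]
def tri(c1,p1,c2,p2):
    A=np.zeros((3,3));b=np.zeros(3);L=[]
    for c,p in((c1,p1),(c2,p2)):
        o,d=ray(c,*p);P=np.eye(3)-np.outer(d,d);A+=P;b+=P@o;L.append((o,P))
    x=np.linalg.solve(A,b);return x,[np.linalg.norm(P@(x-o)) for o,P in L]
def proj(c,X):
    M=np.array(c["world_to_cam"]);p=M[:3,:3]@np.array(X)+M[:3,3]
    return p[0]/p[2]*c["fx"]+c["cx"],p[1]/p[2]*c["fy"]+c["cy"]
def crop(c,x0,y0,x1,y1,f,name):
    cv2.imwrite("pics/"+name,cv2.resize(np.ascontiguousarray(c["color"][y0:y1,x0:x1,::-1]),None,fx=f,fy=f,interpolation=cv2.INTER_CUBIC))
E
python3 - <<'E'
from h import *
s=bot.capture("scene");t=bot.capture("top")
crop(s,165,180,385,285,3.6,"s1.png");crop(t,180,165,390,250,3.8,"t1.png")
for n,c in(("s",s),("t",t)):
    hsv=cv2.cvtColor(c["color"],cv2.COLOR_RGB2HSV)
    for nm,lo,hi in(("amber",(15,190,120),(28,255,255)),("teal",(80,100,40),(98,255,255)),("orange",(5,180,150),(14,255,255)),("blue",(110,150,60),(128,255,255))):
        m=cv2.inRange(hsv,lo,hi)
        k,l,st,ce=cv2.connectedComponentsWithStats(m)
        for i in range(1,k):
            if st[i,4]>25:
                ys,xs=np.where(l==i);vx,vy,cx,cy=cv2.fitLine(np.c_[xs,ys].astype(np.float32),cv2.DIST_L2,0,.01,.01).ravel()
                pr=(xs-cx)*vx+(ys-cy)*vy
                print(n,nm,st[i].tolist(),"line ends",np.round([cx+vx*pr.min(),cy+vy*pr.min(),cx+vx*pr.max(),cy+vy*pr.max()],1))
E
```

```text
s amber [312, 202, 42, 11, 64] line ends [312.1 212.3 353.  202.8]
s amber [295, 213, 15, 5, 29] line ends [295.  217.  309.1 213.5]
s teal [302, 0, 11, 3, 30] line ends [302.    0.9 312.    1.1]
s teal [314, 0, 94, 7, 405] line ends [314.    1.2 407.1   3.2]
s teal [195, 203, 53, 37, 815] line ends [196.8 223.7 246.9 210.2]
s blue [185, 0, 32, 47, 842] line ends [196.1  -0.4 203.9  46.7]
s blue [310, 22, 38, 16, 418] line ends [309.9  29.8 347.2  28.3]
t amber [87, 118, 26, 21, 362] line ends [ 87.7 131.4 111.1 124.7]
t amber [192, 221, 67, 12, 190] line ends [192.1 231.4 258.  222.3]
t teal [238, 129, 16, 18, 115] line ends [244.  145.8 247.1 128.8]
t teal [332, 178, 30, 22, 495] line ends [333.  191.1 360.5 185.8]
t teal [309, 184, 23, 21, 357] line ends [310.8 196.2 331.  191.1]
t blue [34, 183, 68, 5, 75] line ends [ 34.  187.3 101.  183.5]
t blue [186, 189, 66, 12, 196] line ends [185.9 199.1 251.  189.9]
```

View pics/s1.png

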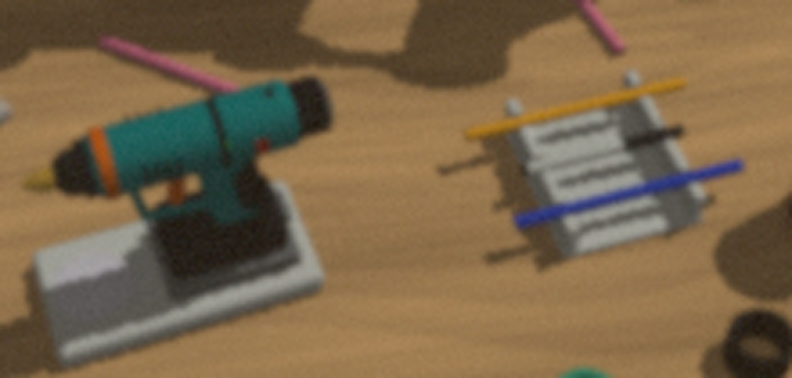

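View pics/t1.png

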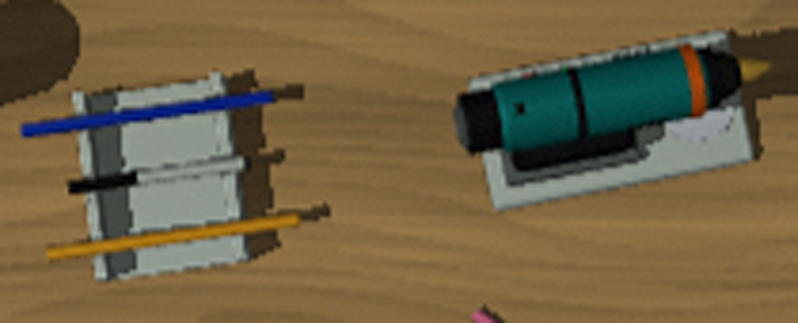

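Run:
```python
from h import *
s=bot.capture("scene");t=bot.capture("top")
crop(s,225,190,275,230,15,"s2.png");crop(t,290,170,390,230,8,"t2.png")
for n,c in(("s",s),("t",t)):
    M=np.array(c["world_to_cam"]);print(n,"cam",-M[:3,:3].T@M[:3,3])
print("amber top",onz(t,192,231.5,32),onz(t,258.3,222.4,32),"L",np.linalg.norm(onz(t,192,231.5,32)-onz(t,258.3,222.4,32)))
print("amber scene",onz(s,295,217,32),onz(s,354.5,202.7,32))
print("tip tri",tri(s,(171.9,230.6),t,(382.6,182.6)))
print("tip top z160",onz(t,382.6,182.6,160))
hsv=cv2.cvtColor(t["color"],cv2.COLOR_RGB2HSV)
m=cv2.inRange(hsv,(78,60,15),(100,255,255))
P=[]
for u in range(312,362,2):
    ys=np.where(m[170:225,u])[0]+170
    print(u,ys.min(),ys.max(),len(ys),end=" | ")
```

```text
s cam [1331.43161507  -70.041955   1073.86313963]
t cam [ 317.01737212   47.4883277  1514.55750487]
amber top [415.9316938  294.66872811  32.        ] [447.65820788  97.39329582  32.        ] L 199.81032977298412
amber scene [446.93426569 101.08555964  32.        ] [416.28695642 294.8146046   32.        ]
tip tri (array([ 554.65874901, -246.27827947,  161.03666662]), [np.float64(1.97214454584069), np.float64(1.972144545840608)])
tip top z160 [ 554.86117661 -248.52278576  160.        ]
312 186 204 19 | 314 186 204 19 | 316 186 204 17 | 318 186 204 19 | 320 185 204 20 | 322 184 203 20 | 324 184 203 20 | 326 184 203 20 | 328 184 202 19 | 330 185 202 18 | 332 183 200 14 | 334 182 201 20 | 336 182 200 19 | 338 181 200 20 | 340 181 200 20 | 342 180 199 20 | 344 180 199 20 | 346 180 198 19 | 348 179 198 20 | 350 179 197 19 | 352 179 197 19 | 354 178 196 19 | 356 178 196 19 | 358 178 196 19 | 360 183 195 13 |
```

View pics/s2.png

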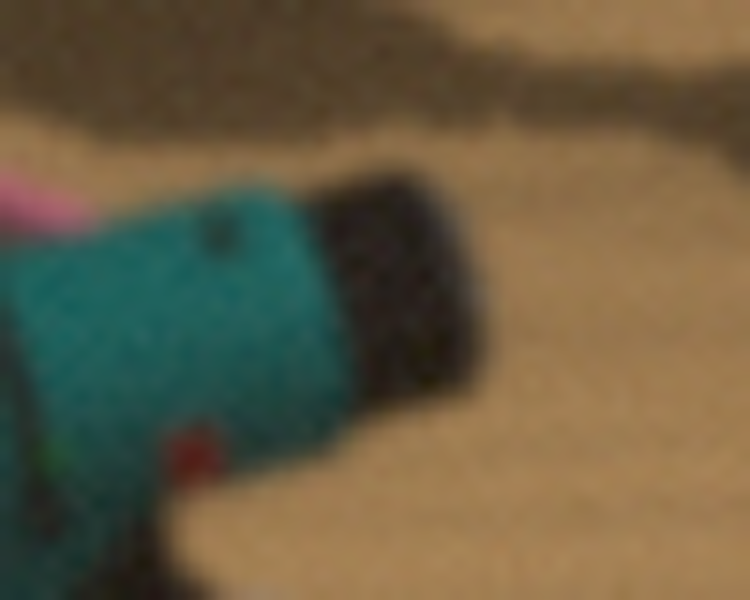

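View pics/t2.png

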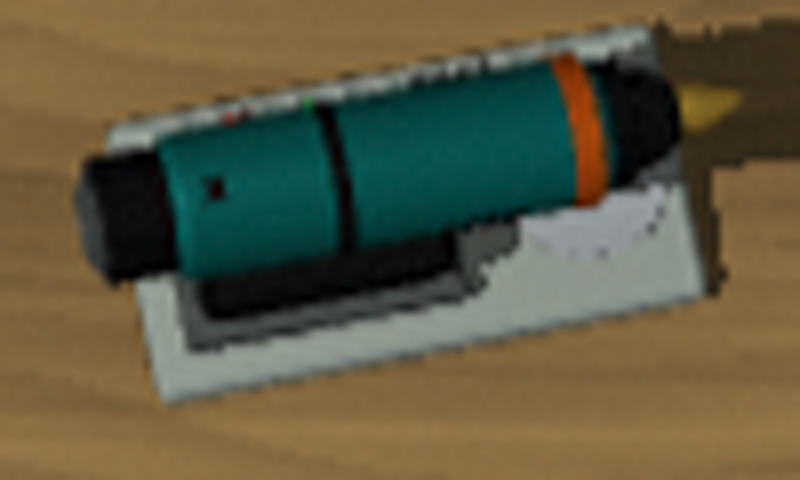

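```bash
cat > gun.py <<'E'
from h import *
def axis(c,us,v0,v1,show=0):
    I=cv2.GaussianBlur(c["color"],(0,0),0.7).astype(float)
    g=np.minimum(I[:,:,1],I[:,:,2])-I[:,:,0]
    U=[];A=[];B=[]
    for u in us:
        col=g[v0:v1,u];ys=np.where(col>25)[0]
        if len(ys)<12: continue
        pk=np.median(col[ys]);
        # subpixel half crossing from both sides
        h=pk/2
        i=np.where(col>h)[0]; a=i[0];b=i[-1]
        A.append(v0+a-(col[a]-h)/(col[a]-col[a-1]));B.append(v0+b+(col[b]-h)/(col[b]-col[b+1]));U.append(u)
    U=np.array(U);A=np.array(A);B=np.array(B)
    if show: print(np.round(np.c_[U,A,B],1).tolist())
    res=[]
    for Y in(A,B):
        k=np.ones(len(U),bool)
        for _ in range(4):
            p=np.polyfit(U[k],Y[k],1);r=np.abs(Y-np.polyval(p,U));k=r<max(.35,1.5*np.median(r))
        res.append(p);print("edge",p,k.sum(),np.std((Y-np.polyval(p,U))[k]))
    return (res[0]+res[1])/2,res
if __name__=="__main__":
    t=bot.capture("top");ml,_=axis(t,[u for u in range(313,360) if u not in range(328,337)],172,215,1)
    P=[onz(t,u,np.polyval(ml,u),160) for u in(301.8,320,350,382.6)]
    print("mid v",[np.polyval(ml,u) for u in(301.8,320,350,382.6)]);print(np.round(P,1));d=P[3]-P[0];print("len",np.linalg.norm(d),"yaw",np.degrees(np.arctan2(d[1],d[0])))
    o,dd=ray(t,192,231.5)
E
python3 gun.py
python3 - <<'E'
import numpy as np
a=np.array([415.9,294.7]);b=np.array([447.6,97.4]);d=b-a;print(np.degrees(np.arctan2(d[1],d[0])),(a+b)/2)
E
```

```text
[[313.0, 186.4, 203.9], [314.0, 186.1, 204.0], [315.0, 185.7, 203.9], [316.0, 185.6, 203.6], [317.0, 185.7, 203.6], [318.0, 185.8, 203.4], [319.0, 185.7, 203.1], [320.0, 185.4, 202.8], [321.0, 184.9, 202.5], [322.0, 184.6, 202.4], [323.0, 184.3, 202.3], [324.0, 184.1, 202.2], [325.0, 183.9, 201.9], [326.0, 183.8, 201.6], [327.0, 183.6, 201.4], [337.0, 181.8, 199.6], [338.0, 181.6, 199.4], [339.0, 181.4, 199.3], [340.0, 181.1, 199.0], [341.0, 180.9, 198.8], [342.0, 180.6, 198.6], [343.0, 180.5, 198.5], [344.0, 180.2, 198.3], [345.0, 180.1, 197.8], [346.0, 180.0, 197.4], [347.0, 179.8, 197.4], [348.0, 179.6, 197.1], [349.0, 179.4, 196.8], [350.0, 179.1, 196.7], [351.0, 179.0, 196.3], [352.0, 178.9, 196.2], [353.0, 178.7, 195.9], [354.0, 178.5, 195.7], [355.0, 178.2, 195.8], [356.0, 178.0, 195.9], [357.0, 178.0, 195.7], [358.0, 179.1, 195.5], [359.0, 181.1, 195.3]]
edge [-1.90910272e-01  2.46031403e+02] 33 0.08534424983012583
edge [-2.01332607e-01  2.67318953e+02] 37 0.18254750871781594
mid v [np.float64(197.48572805895495), np.float64(193.91631786697184), np.float64(188.0326746933733), np.float64(181.6391157780629)]
[[ 508.   -25.   160. ]
 [ 519.1  -75.2  160. ]
 [ 537.5 -158.1  160. ]
 [ 557.6 -248.5  160. ]]
len 228.9243432465877 yaw -77.50405394403305
-80.87235110171454 [431.75 196.05]
```

```bash
cat > go.py <<'E'
import sys
from h import *
from scipy.spatial.transform import Rotation as Ro
def go(x,y,z,yaw):
    o=bot.get_obs();R=Ro.from_euler('xyz',o["tcp_rot"])
    d=R.inv().apply(np.array([x,y,z])-o["tool_pos"])
    cy=np.degrees(o["tcp_rot"][2]); t=-((yaw-cy+90)%180-90)
    print("pos",np.round(o["tool_pos"],1),"yaw",round(cy,2),"rp",np.round(np.degrees(o["tcp_rot"][:2]),2),"F",np.round(o["contact_force"],1),"w",round(o["grip_width"],1),"t",round(o["time"],2))
    print("shift",np.round(d,1),"turn",round(t,2))
if __name__=="__main__": go(*map(float,sys.argv[1:5]))
E
python3 go.py 434.1 181.7 150 99.1
python3 - <<'E'
from h import *
t=bot.capture("top")
for u,v in((85+0,95),(217,75),(100,278),(247,260)):
    print(onz(t,180+u/3.8-.4,165+v/3.8-.4,36))
E
```

```text
pos [133.8 507.6 213.6] yaw 165.23 rp [-179.99    0.  ] F [-1.   0.8  0.8] w 91.4 t 0.35
shift [-373.4 -238.6   63.6] turn 66.13
[542.55114074 269.30263794  36.        ]
[561.01959188 165.37575225  36.        ]
[397.93847532 251.89193731  36.        ]
[414.60434926 137.25943536  36.        ]
```

Request:
play_rows:
  moves: [190, -30, -19, 0, 7, 190, -60, -38, 5, 14, 190, -92, -58, 10, 21, 190, -124, -79, 15, 28, 190, -156, -100, 20, 35, 190, -188, -120, 25, 42, 190, -220, -140, 30, 49, 190, -250, -160, 30, 56]

```text
time: 1.07
tool_pos: [335.5, 287.4, 183.1]
tcp_rot: [-3.141, 0.0, 1.9]
contact_force: [0.6, -0.4, 0.1]
grip_width: 43.3
```

```bash
python3 go.py 434.1 181.7 120 99.1
```

```text
pos [335.5 287.4 183.1] yaw 108.88 rp [-1.7995e+02  1.0000e-02] F [ 0.6 -0.4  0.1] w 43.3 t 1.07
shift [-131.9   59.1   63.1] turn 9.78
```

Request:
play_rows:
  moves: [190, -33, 15, 16, 3, 190, -66, 30, 32, 6, 190, -100, 45, 48, 9, 190, -132, 59, 62, 9.8, 190, -132, 59, 62, 9.8, 190, -132, 59, 62, 9.8, 190, -132, 59, 62, 9.8]

```text
time: 1.65
tool_pos: [433.7, 184.2, 121.8]
tcp_rot: [-3.141, -0.0, 1.735]
contact_force: [-0.2, 0.5, 0.1]
grip_width: 23.6
```

```bash
python3 go.py 434.1 181.7 35 99.1
python3 - <<'E'
from h import *
s=bot.capture("scene");t=bot.capture("top")
crop(s,270,120,400,240,5,"s3.png");crop(t,170,160,290,250,6,"t3.png")
E
```

```text
pos [433.7 184.2 121.8] yaw 99.4 rp [-1.7997e+02 -2.0000e-02] F [-0.2  0.5  0.1] w 23.6 t 1.65
shift [-2.6  0.1 86.8] turn 0.3
```

View pics/s3.png

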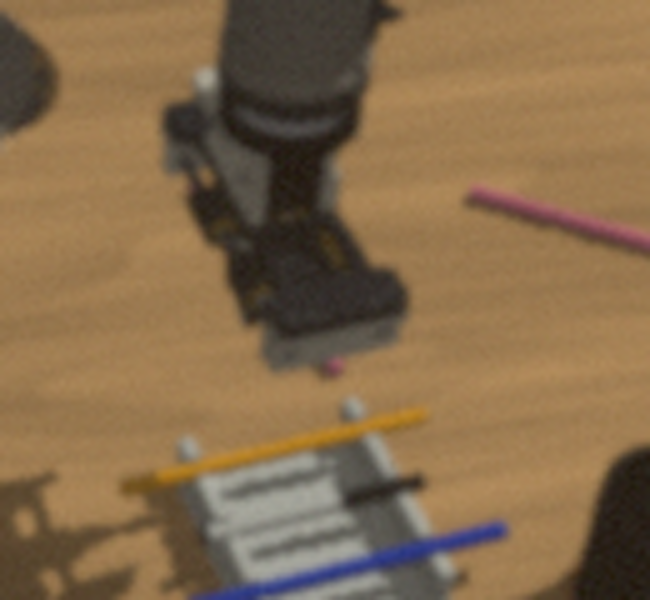

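View pics/t3.png

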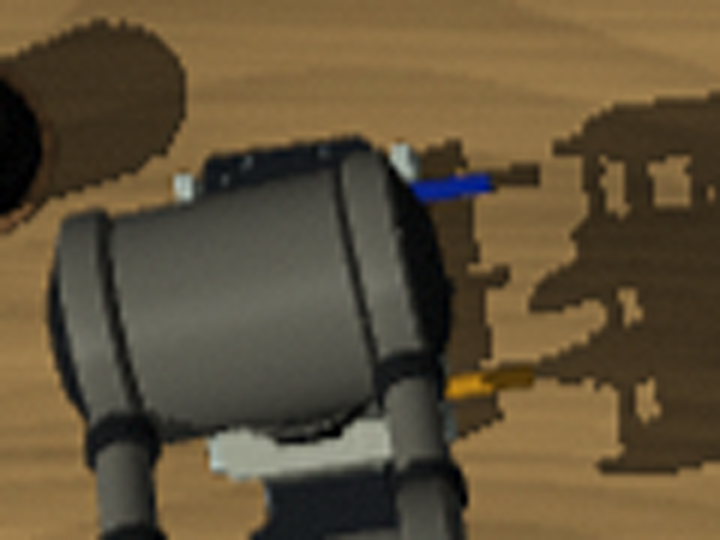

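Request:
play_rows:
  moves: [190, -2, 0, 25, 0.3, 190, -2, 0, 50, 0.3, 190, -2, 0, 65, 0.3, 190, -2, 0, 65, 0.3, 190, -2, 0, 65, 0.3]

```text
time: 2.17
tool_pos: [433.7, 182.9, 57.0]
tcp_rot: [-3.141, -0.0, 1.732]
contact_force: [0.2, -0.5, -0.4]
grip_width: 23.4
```

```bash
python3 go.py 434.1 181.7 35 99.1
python3 - <<'E'
from h import *
s=bot.capture("scene")
crop(s,270,140,400,240,6,"s4.png")
E
```

```text
pos [433.7 182.9  57. ] yaw 99.24 rp [-1.7997e+02 -1.0000e-02] F [ 0.2 -0.5 -0.4] w 23.4 t 2.17
shift [-1.3  0.2 22. ] turn 0.14
```

View pics/s4.png

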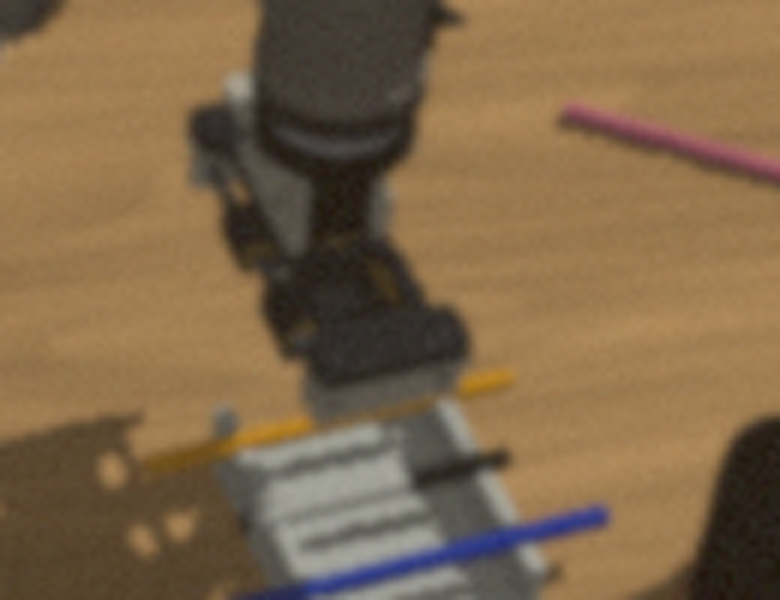

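Run:
```python
from h import *
s=bot.capture("scene")
for X in ((434,182,35),(434,182,101),(528,160,101),(528,235,101),(500,182,101),(528,198,57)):
    u,v=proj(s,X);print(X,round((u-270)*6),round((v-140)*6))
```

```text
(434, 182, 35) 302 422
(434, 182, 101) 310 333
(528, 160, 101) 305 481
(528, 235, 101) 461 463
(500, 182, 101) 339 432
(528, 198, 57) 377 531
```

Run:
```python
from h import *
s=bot.capture("scene")
print(proj(s,(134,508,214)),proj(s,(134,508,192)))
I=s["color"];cv2.imwrite("pics/s5.png",cv2.convertScaleAbs(cv2.resize(np.ascontiguousarray(I[170:230,290:370,::-1]),None,fx=9,fy=9,interpolation=cv2.INTER_CUBIC),alpha=1.6,beta=20))
I0=cv2.imread("pics/scene0.png");cv2.imwrite("pics/s6.png",cv2.convertScaleAbs(cv2.resize(I0[0:110,350:470],None,fx=5,fy=5,interpolation=cv2.INTER_CUBIC),alpha=1.6,beta=20))
```

```text
(np.float64(402.67819959949037), np.float64(95.31592175161448)) (np.float64(401.35931951159137), np.float64(100.99139948236432))
```

View pics/s5.png

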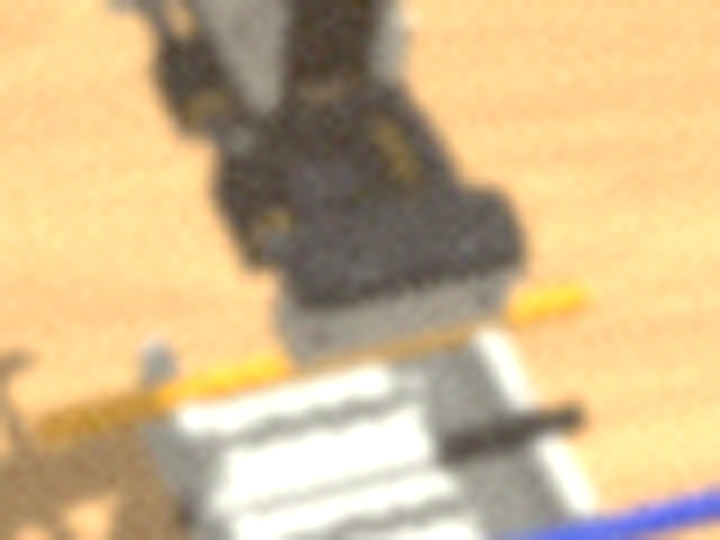

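View pics/s6.png

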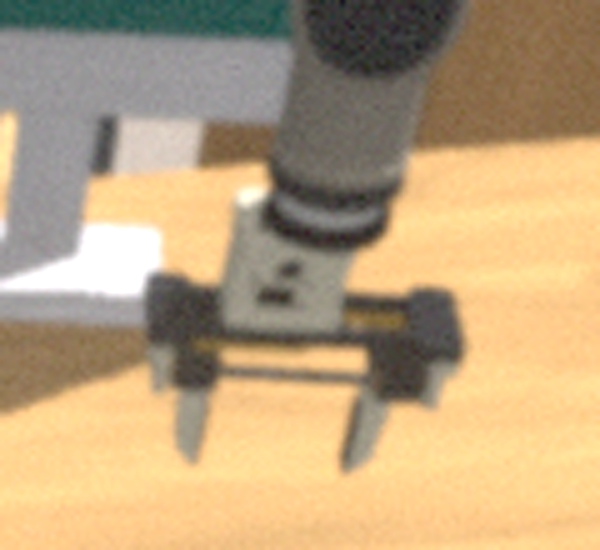

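Run:
```python
from h import *
s=bot.capture("scene");t=bot.capture("top")
print("base",proj(s,(0,0,0)),proj(t,(0,0,0)))
for y in(-95,95):
  for z in(0,47,80):
    a=2.8838;X=np.array([133.7+y*np.sin(a),507.3-y*np.cos(a),213+z])
    u,v=proj(s,X);p,q=proj(t,X);print(y,z,"s6crop",round((u-350)*5),round(v*5),"t6crop",round((p-0)*5),round((q-300)*5))
print([ (round((p[0])*5),round((p[1]-300)*5)) for p in (proj(t,(133.7,507.3,192)),)])
I0=cv2.imread("pics/top0.png");cv2.imwrite("pics/t6.png",cv2.convertScaleAbs(cv2.resize(I0[300:420,0:150],None,fx=5,fy=5,interpolation=cv2.INTER_CUBIC),alpha=1.8,beta=20))
```

```text
base (np.float64(248.02153934789507), np.float64(135.7848283661972)) (np.float64(287.54217278206016), np.float64(374.6336289469))
-95 0 s6crop 116 469 t6crop 640 226
-95 47 s6crop 127 406 t6crop 612 241
-95 80 s6crop 135 360 t6crop 591 253
95 0 s6crop 410 487 t6crop 286 122
95 47 s6crop 428 424 t6crop 244 133
95 80 s6crop 441 378 t6crop 213 142
[(477, 169)]
```

View pics/t6.png

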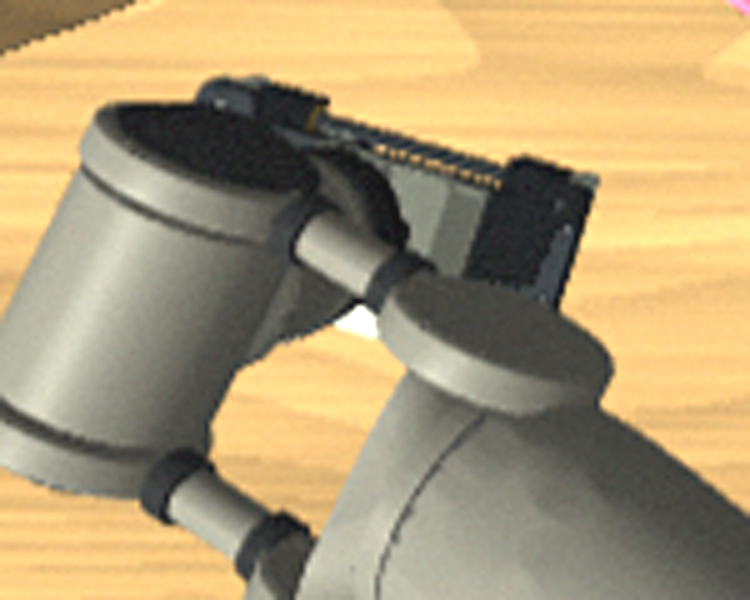

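Request:
play_rows:
  moves: [190, -1, 0, 11, 0.1, 190, -1, 0, 22, 0.1, 190, -1, 0, 22, 0.1, 190, -1, 0, 22, 0.1]

```text
time: 2.75
tool_pos: [434.5, 181.1, 35.0]
tcp_rot: [-3.141, -0.0, 1.728]
contact_force: [0.7, -0.1, -0.1]
grip_width: 23.3
```

```bash
python3 go.py 434.1 181.7 35 99.1
python3 - <<'E'
from h import *
s=bot.capture("scene")
I=s["color"];cv2.imwrite("pics/s7.png",cv2.convertScaleAbs(cv2.resize(np.ascontiguousarray(I[170:240,285:370,::-1]),None,fx=8,fy=8,interpolation=cv2.INTER_CUBIC),alpha=1.6,beta=20))
E
```

```text
pos [434.5 181.1  35. ] yaw 99.03 rp [-179.99   -0.  ] F [ 0.7 -0.1 -0.1] w 23.3 t 2.75
shift [ 0.7 -0.3  0. ] turn -0.07
```

View pics/s7.png

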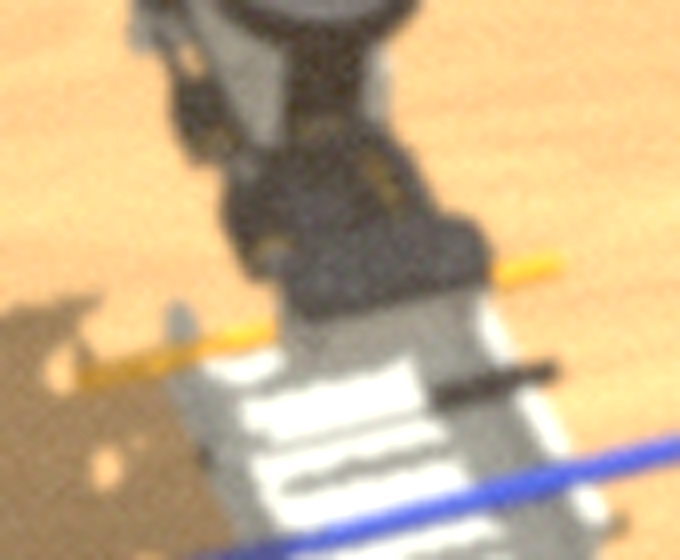

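Zero contact force at grasp height; now I close and check the width.

Request:
play_rows:
  moves: [255, 0, 0, 0, 0, 255, 0, 0, 0, 0, 255, 0, 0, 0, 0, 255, 0, 0, 0, 0, 255, 0, 0, 0, 0, 255, 0, 0, 0, 0]

```text
time: 3.3
tool_pos: [434.5, 181.1, 34.8]
tcp_rot: [3.141, -0.0, 1.728]
contact_force: [-0.3, 0.3, 0.4]
grip_width: 0.5
```

Run:
```python
from h import *
s=bot.capture("scene");t=bot.capture("top")
I=s["color"];cv2.imwrite("pics/s8.png",cv2.convertScaleAbs(cv2.resize(np.ascontiguousarray(I[110:250,275:395,::-1]),None,fx=5,fy=4.2,interpolation=cv2.INTER_CUBIC),alpha=1.6,beta=20))
I=t["color"];cv2.imwrite("pics/t8.png",cv2.convertScaleAbs(cv2.resize(np.ascontiguousarray(I[160:260,170:290,::-1]),None,fx=5,fy=5,interpolation=cv2.INTER_CUBIC),alpha=1.6,beta=20))
```

```text
(no output)
```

View pics/s8.png

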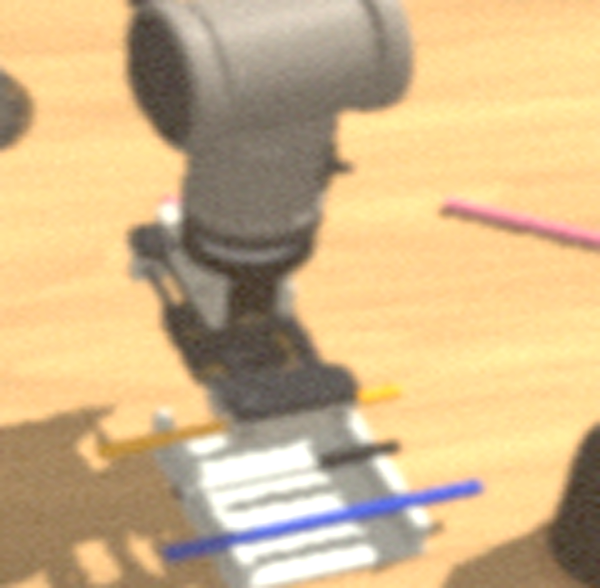

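View pics/t8.png

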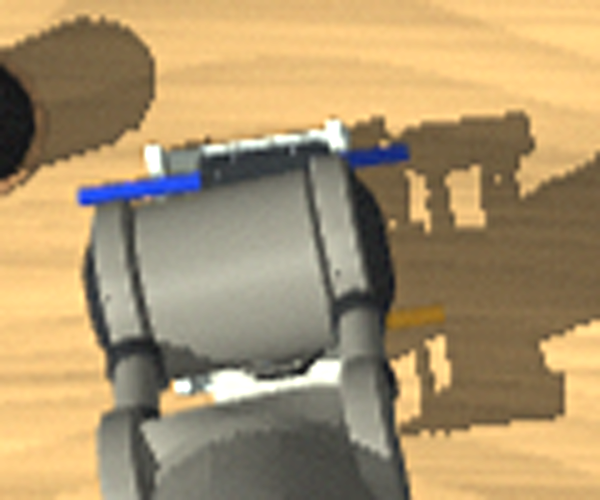

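Request:
play_rows:
  moves: [190, 0, 0, -30, 0, 190, 0, 0, -65, 0, 190, 0, 0, -100, 0, 190, -40, 0, -115, -7, 190, -80, 0, -115, -14, 190, -120, 0, -115, -21, 190, -130, 0, -115, -28, 190, -130, 0, -115, -35]

```text
time: 4.07
tool_pos: [455.7, 48.9, 150.0]
tcp_rot: [-3.142, 0.002, 2.301]
contact_force: [0.1, -0.5, 0.4]
grip_width: 23.4
```

```bash
python3 go.py 410 50 100 180
```

```text
pos [455.7  48.9 150. ] yaw 131.83 rp [-1.7999e+02  1.0000e-01] F [ 0.1 -0.5  0.4] w 23.4 t 4.07
shift [ 31.3 -33.3  49.9] turn -48.17
```

Request:
play_rows:
  moves: [190, 5, -5, 0, -7, 190, 10, -10, 0, -14, 190, 15, -15, 0, -21, 190, 20, -20, 0, -28, 190, 25, -25, 20, -35, 190, 31, -33, 40, -42, 190, 31, -33, 50, -46, 190, 31, -33, 50, -46]

```text
time: 4.73
tool_pos: [407.7, 54.0, 98.1]
tcp_rot: [3.141, -0.004, 3.103]
contact_force: [0.1, 0.1, -0.8]
grip_width: 23.7
```

Request:
play_rows:
  moves: [190, 0, 0, 0, 0, 190, 0, 0, 0, 0]

```text
time: 4.9
tool_pos: [410.4, 53.9, 100.4]
tcp_rot: [3.142, 0.001, 3.099]
contact_force: [0.1, -1.0, 0.3]
grip_width: 23.1
```

```bash
python3 go.py 410 50 60 180;python3 - <<'E'
from h import *
s=bot.capture("scene");p=bot.get_obs()["tool_pos"]
x0,y0=230,130
cv2.imwrite("pics/s9.png",cv2.convertScaleAbs(cv2.resize(np.ascontiguousarray(s["color"][y0:y0+110,x0:x0+110,::-1]),None,fx=5.4,fy=5.4,interpolation=cv2.INTER_CUBIC),alpha=1.6,beta=20))
for dz in(-22,-3,0,20,44):
    u,v=proj(s,p+[0,0,dz]);print(dz,round((u-x0)*5.4),round((v-y0)*5.4))
u,v=proj(s,[410,50,0]);print("desk",round((u-x0)*5.4),round((v-y0)*5.4))
E
```

```text
pos [410.4  53.9 100.4] yaw 177.55 rp [1.8e+02 8.0e-02] F [ 0.1 -1.   0.3] w 23.1 t 4.9
shift [ 0.3 -3.9 40.4] turn -2.45
-22 258 376
-3 258 352
0 258 349
20 258 323
44 257 292
desk 253 468
```

View pics/s9.png

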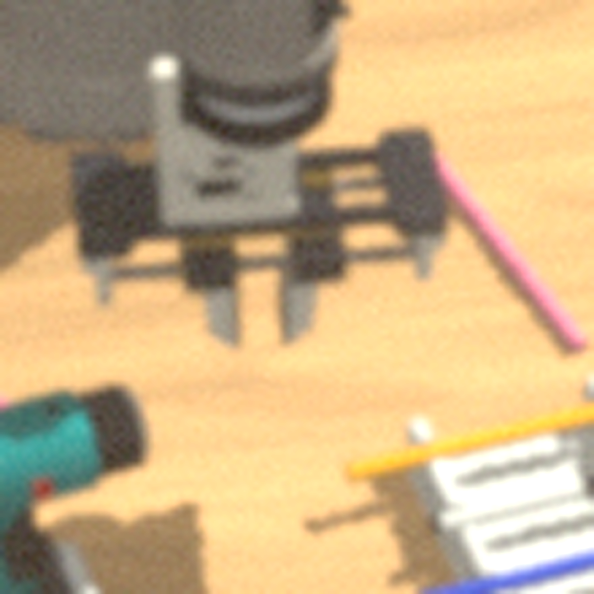

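```bash
python3 go.py 434.1 181.7 100 99.1
```

```text
pos [410.5  53.9 100.5] yaw 177.57 rp [1.8e+02 1.0e-01] F [ 0.2 -0.3  0.3] w 23.4 t 4.95
shift [-18.1 128.7   0.5] turn 78.47
```

Request:
play_rows:
  moves: [190, -2, 15, 0, 7, 190, -4, 30, 0, 14, 190, -6, 45, 0, 21, 190, -8, 60, 0, 28, 190, -10, 78, 0, 35, 190, -12, 95, 0, 42, 190, -15, 112, 0, 49, 190, -18, 128, 0, 56]

```text
time: 5.62
tool_pos: [433.5, 182.2, 100.6]
tcp_rot: [3.14, 0.0, 2.116]
contact_force: [-0.2, 0.7, -0.6]
grip_width: 23.4
```

Request:
play_rows:
  moves: [190, 0, 0, 0, 7, 190, 0, 0, 0, 14, 190, 0, 0, 0, 21, 190, 0, 0, 10, 22.4, 190, 0, 0, 30, 22.4, 190, 0, 0, 45, 22.4, 190, 0, 0, 45, 22.4, 190, 0, 0, 45, 22.4]

```text
time: 6.28
tool_pos: [432.9, 181.1, 55.0]
tcp_rot: [-3.141, -0.0, 1.732]
contact_force: [0.3, 0.1, -0.5]
grip_width: 23.3
```

```bash
python3 go.py 434.1 181.7 35 99.1
```

```text
pos [432.9 181.1  55. ] yaw 99.23 rp [-179.98   -0.  ] F [ 0.3  0.1 -0.5] w 23.3 t 6.28
shift [ 0.4  1.2 20. ] turn 0.13
```

Request:
play_rows:
  moves: [190, 0, 1, 10, 0.1, 190, 0, 1, 20, 0.1, 190, 0, 1, 25, 0.1, 190, 0, 1, 25, 0.1, 190, 0, 1, 25, 0.1]

```text
time: 6.7
tool_pos: [434.0, 181.3, 29.9]
tcp_rot: [3.141, -0.0, 1.731]
contact_force: [-0.3, 0.0, -0.5]
grip_width: 23.3
```

Request:
play_rows:
  moves: [190, 0, 0, 2, 0, 190, 0, 0, 4, 0, 190, 0, 0, 4, 0]

```text
time: 6.95
tool_pos: [433.8, 181.3, 25.7]
tcp_rot: [3.141, -0.0, 1.731]
contact_force: [-0.8, 0.6, 1.0]
grip_width: 23.2
```

Request:
play_rows:
  moves: [190, 0, 0, 2, 0, 190, 0, 0, 4, 0, 190, 0, 0, 4, 0]

```text
time: 7.2
tool_pos: [433.5, 181.2, 21.4]
tcp_rot: [-3.141, -0.0, 1.731]
contact_force: [-0.3, -0.6, -0.6]
grip_width: 23.2
```

Request:
play_rows:
  moves: [190, 0, 0, 2, 0, 190, 0, 0, 5, 0, 190, 0, 0, 5, 0]

```text
time: 7.45
tool_pos: [433.5, 181.1, 16.2]
tcp_rot: [-3.141, -0.0, 1.731]
contact_force: [-0.3, -0.7, -0.5]
grip_width: 23.4
```

Request:
play_rows:
  moves: [190, 0, 0, 2, 0, 190, 0, 0, 5, 0, 190, 0, 0, 5, 0]

```text
time: 7.7
tool_pos: [433.4, 181.1, 11.2]
tcp_rot: [-3.141, -0.0, 1.731]
contact_force: [-0.3, -0.1, -0.1]
grip_width: 23.3
```

Request:
play_rows:
  moves: [190, 0, 0, 2, 0, 190, 0, 0, 2, 0, 190, 0, 0, 2, 0]

```text
time: 7.95
tool_pos: [433.7, 181.2, 9.6]
tcp_rot: [-3.141, -0.0, 1.731]
contact_force: [0.6, 0.0, 0.1]
grip_width: 23.3
```

Request:
play_rows:
  moves: [255, 0, 0, 0, 0, 255, 0, 0, 0, 0, 255, 0, 0, 0, 0, 255, 0, 0, 0, 0, 255, 0, 0, 0, 0]

```text
time: 8.37
tool_pos: [433.9, 181.2, 9.9]
tcp_rot: [3.141, -0.0, 1.731]
contact_force: [-0.5, -0.4, 1.0]
grip_width: 10.3
```

```bash
python3 go.py 434.1 181.7 9 99.1
```

```text
pos [433.9 181.2   9.9] yaw 99.18 rp [ 1.7997e+02 -1.0000e-02] F [-0.5 -0.4  1. ] w 10.3 t 8.37
shift [0.4 0.3 0.9] turn 0.08
```

Request:
play_rows:
  moves: [255, 0, 0, -10, 0, 255, 0, 0, -40, 0, 255, 0, 0, -75, 0, 255, 0, 0, -105, 0, 255, 0, 0, -128, 0, 255, 0, 0, -128, 0, 255, 0, 0, -128, 0]

```text
time: 8.95
tool_pos: [434.3, 181.3, 138.7]
tcp_rot: [3.139, -0.0, 1.731]
contact_force: [0.1, -1.2, -0.1]
grip_width: 9.9
```

```bash
python3 go.py 480 99 138 102.4
```

```text
pos [434.3 181.3 138.7] yaw 99.18 rp [ 1.7984e+02 -1.0000e-02] F [ 0.1 -1.2 -0.1] w 9.9 t 8.95
shift [-88.6  31.9   0.8] turn -3.22
```

Request:
play_rows:
  moves: [255, -20, 7, 0, -1, 255, -44, 16, 0, -2, 255, -68, 25, 0, -3, 255, -88, 32, 0, -3.2, 255, -88, 32, 0, -3.2, 255, -88, 32, 0, -3.2, 255, -88, 32, 0, -3.2]

```text
time: 9.53
tool_pos: [478.3, 99.7, 136.5]
tcp_rot: [-3.139, -0.001, 1.786]
contact_force: [0.2, -0.8, -0.2]
grip_width: 10.3
```

```bash
cat > stick.py <<'E'
from h import *
def ends(c,box,name=None):
    x0,y0,x1,y1=box
    hsv=cv2.cvtColor(c["color"],cv2.COLOR_RGB2HSV)
    m=np.zeros(hsv.shape[:2],np.uint8);m[y0:y1,x0:x1]=cv2.inRange(hsv,(14,185,90),(28,255,255))[y0:y1,x0:x1]
    k,l,st,ce=cv2.connectedComponentsWithStats(m,connectivity=8)
    for i in range(1,k):
        if st[i,4]>=8:
            ys,xs=np.where(l==i);print(name,st[i].tolist(),np.round(ce[i],1))
E
python3 go.py 480 99 138 102.4
python3 - <<'E'
from stick import *
s=bot.capture("scene");t=bot.capture("top")
for c,x0,y0,n in((s,225,160,"s10"),(t,220,150,"t10")):
    cv2.imwrite(f"pics/{n}.png",cv2.convertScaleAbs(cv2.resize(np.ascontiguousarray(c["color"][y0:y0+80,x0:x0+120,::-1]),None,fx=6.5,fy=6.5,interpolation=cv2.INTER_CUBIC),alpha=1.5,beta=20))
ends(s,(225,160,360,240),"s");ends(t,(200,150,360,240),"t")
E
```

```text
pos [478.3  99.7 136.5] yaw 102.35 rp [-1.7984e+02 -5.0000e-02] F [ 0.2 -0.8 -0.2] w 10.3 t 9.53
shift [-1.   1.5 -1.5] turn -0.05
s [325, 185, 10, 4, 23] [329.  186.6]
s [271, 196, 23, 8, 42] [282.5 199.7]
t [232, 210, 9, 4, 27] [235.8 211.2]
t [216, 213, 6, 4, 18] [218.5 214.5]
```

View pics/s10.png

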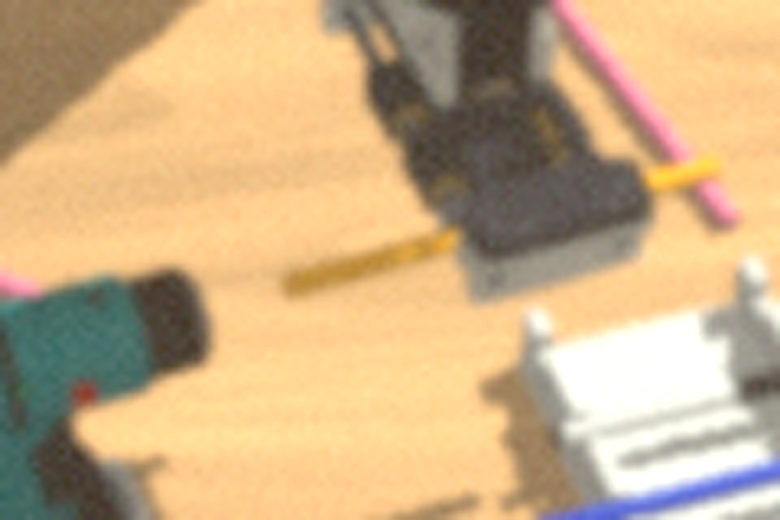

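View pics/t10.png

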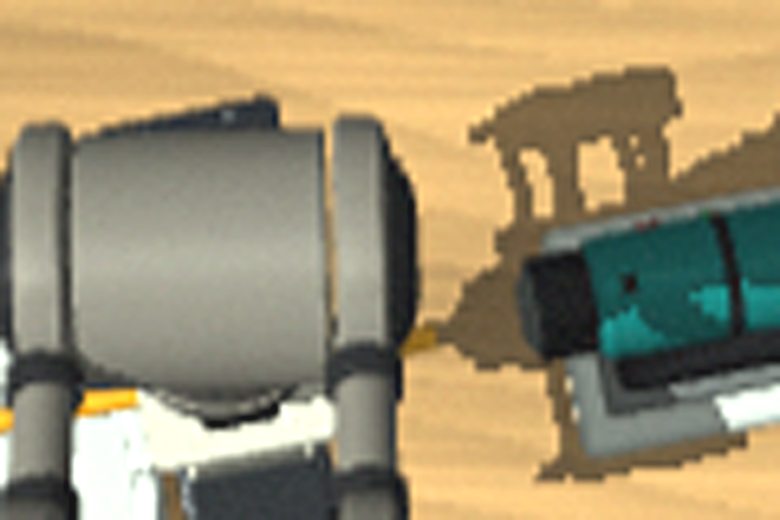

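Run:
```python
from h import *
s=bot.capture("scene");t=bot.capture("top")
L,r=tri(s,(268.9,203.3),t,(287,201.1));print("lead",L,r)
T=tri(s,(225+717/6.5-.4,160+166/6.5-.4),t,(216,214.7));print("tail(top cut)",T)
print("tail scene z160",onz(s,225+717/6.5-.4,160+166/6.5-.4,160),"z158",onz(s,225+717/6.5-.4,160+166/6.5-.4,158))
M,r=tri(s,(253.8,208.5),t,(301.8,197.35));print("mouth",M,r)
d=M-L;print(d,np.degrees(np.arctan2(d[1],d[0])))
d=np.array([0.2147,-0.9767,0]);n=np.array([.9767,.2147,0]);print("axial",(M-L)@d,"lateral",(M-L)@n)
g=bot.get_obs()["tool_pos"];print("grip->lead",g-L)
```

```text
lead [496.99003123  16.55610839 161.15125841] [np.float64(0.9312885789666995), np.float64(0.9312885789667047)]
tail(top cut) (array([455.11134389, 210.66433975, 160.74725846]), [np.float64(1.195679768093078), np.float64(1.195679768093021)])
tail scene z160 [454.44778692 212.11114363 160.        ] z158 [452.52849771 212.72863893 158.        ]
mouth [508.47225422 -25.20949514 159.4386179 ] [np.float64(0.1587617939316902), np.float64(0.15876179393169468)]
[ 11.48222299 -41.76560353  -1.71264051] -74.62798055150422
axial 43.25769824214304 lateral 2.247612120029148
grip->lead [-18.16580492  83.62006766 -23.66525956]
```

Request:
play_rows:
  moves: [255, -10, 1, 0, 0, 255, -20, 2, 0, 0, 255, -30, 2, 0, 0, 255, -33, 2, 0, 0, 255, -33, 2, 0, 0, 255, -33, 2, 0, 0, 255, -33, 2, 0, 0]

```text
time: 10.32
tool_pos: [488.3, 67.6, 137.7]
tcp_rot: [-3.142, -0.0, 1.786]
contact_force: [-0.3, -0.4, -0.6]
grip_width: 10.3
```

```bash
python3 go.py 480 99 138 102.4
python3 - <<'E'
from stick import *
s=bot.capture("scene");t=bot.capture("top")
for c,x0,y0,n in((s,235,180,"s11"),(t,270,170,"t11")):
    cv2.imwrite(f"pics/{n}.png",cv2.convertScaleAbs(cv2.resize(np.ascontiguousarray(c["color"][y0:y0+40,x0:x0+60,::-1]),None,fx=13,fy=13,interpolation=cv2.INTER_CUBIC),alpha=1.6,beta=25))
ends(s,(225,160,360,240),"s");ends(t,(200,150,360,240),"t")
print(bot.get_obs()["tool_pos"])
E
```

```text
pos [488.3  67.6 137.7] yaw 102.36 rp [-1.8e+02 -2.0e-02] F [-0.3 -0.4 -0.6] w 10.3 t 10.32
shift [32.4 -1.4 -0.3] turn -0.04
s [313, 188, 12, 5, 25] [318.5 190. ]
s [259, 199, 25, 9, 47] [271.5 203.3]
t [245, 205, 9, 6, 35] [249.2 207.5]
t [227, 209, 9, 5, 23] [231. 211.]
[488.31150736  67.85361842 137.73243412]
```

View pics/s11.png

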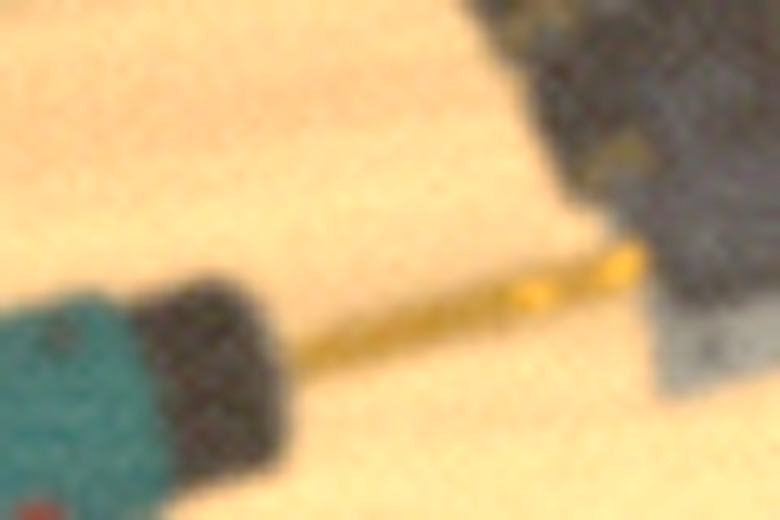

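View pics/t11.png

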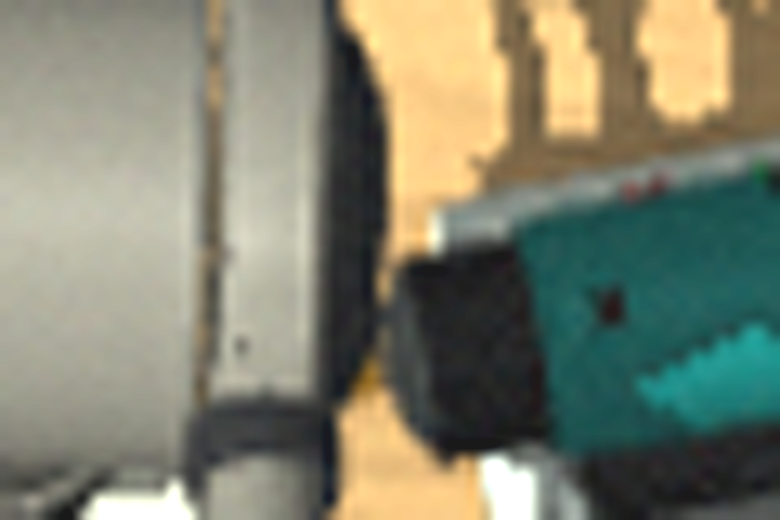

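Request:
play_rows:
  moves: [255, -4, 1, 0, 0, 255, -8, 1, 0, 0, 255, -12, 1, 0, 0, 255, -12, 1, 0, 0, 255, -12, 1, 0, 0]

```text
time: 10.83
tool_pos: [492.0, 55.8, 137.7]
tcp_rot: [-3.142, -0.0, 1.786]
contact_force: [-0.2, -0.2, 0.6]
grip_width: 10.1
```

Request:
play_rows:
  moves: [255, -2, 0, 0, 0, 255, -4, 0, 0, 0, 255, -4, 0, 0, 0]

```text
time: 11.08
tool_pos: [492.8, 51.9, 137.7]
tcp_rot: [-3.142, 0.0, 1.787]
contact_force: [0.8, -0.1, 0.7]
grip_width: 9.9
```

Request:
play_rows:
  moves: [255, -2, 0, 0, 0, 255, -4, 0, 0, 0, 255, -4, 0, 0, 0]

```text
time: 11.33
tool_pos: [493.7, 48.0, 137.7]
tcp_rot: [-3.142, 0.0, 1.787]
contact_force: [-0.4, -0.7, -2.0]
grip_width: 10.2
```

Request:
play_rows:
  moves: [255, -2, 0, 0, 0, 255, -4, 0, 0, 0, 255, -4, 0, 0, 0]

```text
time: 11.58
tool_pos: [494.6, 44.1, 137.7]
tcp_rot: [-3.142, 0.0, 1.787]
contact_force: [0.2, 0.0, -0.9]
grip_width: 9.8
```

```bash
python3 go.py 480 99 138 102.4
python3 - <<'E'
from stick import *
print(bot.get_obs()["moment"])
s=bot.capture("scene");t=bot.capture("top")
for c,x0,y0,n in((s,235,180,"s12"),):
    cv2.imwrite(f"pics/{n}.png",cv2.convertScaleAbs(cv2.resize(np.ascontiguousarray(c["color"][y0:y0+40,x0:x0+60,::-1]),None,fx=13,fy=13,interpolation=cv2.INTER_CUBIC),alpha=1.6,beta=25))
E
```

```text
pos [494.6  44.1 137.7] yaw 102.37 rp [-180.    0.] F [ 0.2  0.  -0.9] w 9.8 t 11.58
shift [56.8 -2.5 -0.3] turn -0.03
[-0.18591967  0.0439822  -0.07274066]
```

View pics/s12.png

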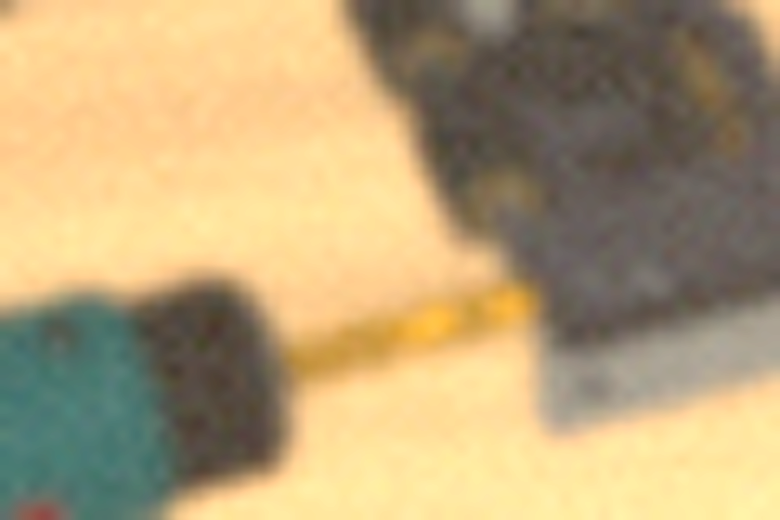

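Request:
play_rows:
  moves: [255, -3, 0, 0.5, 0, 255, -6, 0, 0.5, 0, 255, -8, 0, 0.5, 0, 255, -8, 0, 0.5, 0]

```text
time: 12.02
tool_pos: [496.4, 36.1, 137.2]
tcp_rot: [3.141, 0.0, 1.786]
contact_force: [-0.4, 0.1, -0.1]
grip_width: 10.3
```

```bash
python3 go.py 480 99 138 102.4; python3 -c "
from h import *
o=bot.get_obs();print(o['moment'])"
```

```text
pos [496.4  36.1 137.2] yaw 102.36 rp [1.7999e+02 1.0000e-02] F [-0.4  0.1 -0.1] w 10.3 t 12.02
shift [64.9 -2.5 -0.8] turn -0.04
[-0.28278845  0.14566538 -0.0384028 ]
```

Request:
play_rows:
  moves: [255, -4, 0, 0, 0, 255, -8, 0, 0, 0, 255, -12, 0, 0, 0, 255, -12, 0, 0, 0]

```text
time: 12.35
tool_pos: [498.6, 24.6, 137.1]
tcp_rot: [-3.141, -0.001, 1.786]
contact_force: [-1.0, 1.4, 1.5]
grip_width: 9.8
```

```bash
python3 go.py 480 99 138 102.4; python3 -c "
from h import *
o=bot.get_obs();print(o['moment'])"
```

```text
pos [498.6  24.6 137.1] yaw 102.34 rp [-1.7997e+02 -5.0000e-02] F [-1.   1.4  1.5] w 9.8 t 12.35
shift [76.6 -2.3 -0.8] turn -0.06
[ 0.17148347  0.39338018 -0.14985243]
```

Request:
play_rows:
  moves: [255, -3, -0.5, 0, 0, 255, -6, -0.5, 0, 0, 255, -9, -0.5, 0, 0, 255, -10, -0.5, 0, 0, 255, -10, -0.5, 0, 0]

```text
time: 12.77
tool_pos: [500.0, 16.2, 137.2]
tcp_rot: [-3.141, -0.003, 1.787]
contact_force: [-2.9, 7.6, 1.7]
grip_width: 10.1
```

Request:
play_rows:
  moves: [255, -3, 0, 0, 0, 255, -6, 0, 0, 0, 255, -9, 0, 0, 0, 255, -10, 0, 0, 0, 255, -10, 0, 0, 0]

```text
time: 13.18
tool_pos: [502.1, 6.4, 137.2]
tcp_rot: [-3.141, -0.003, 1.787]
contact_force: [-2.9, 6.7, 2.7]
grip_width: 10.1
```

```bash
python3 go.py 480 99 138 102.4
python3 - <<'E'
from stick import *
print(bot.get_obs()["moment"])
s=bot.capture("scene");t=bot.capture("top")
x0,y0=235,165
cv2.imwrite(f"pics/s13.png",cv2.convertScaleAbs(cv2.resize(np.ascontiguousarray(s["color"][y0:y0+60,x0:x0+80,::-1]),None,fx=9,fy=9,interpolation=cv2.INTER_CUBIC),alpha=1.6,beta=25))
E
```

```text
pos [502.1   6.4 137.2] yaw 102.37 rp [-1.7997e+02 -1.5000e-01] F [-2.9  6.7  2.7] w 10.1 t 13.18
shift [95.1 -1.8 -0.6] turn -0.03
[ 1.0762582   0.46913841 -0.00875014]
```

View pics/s13.png

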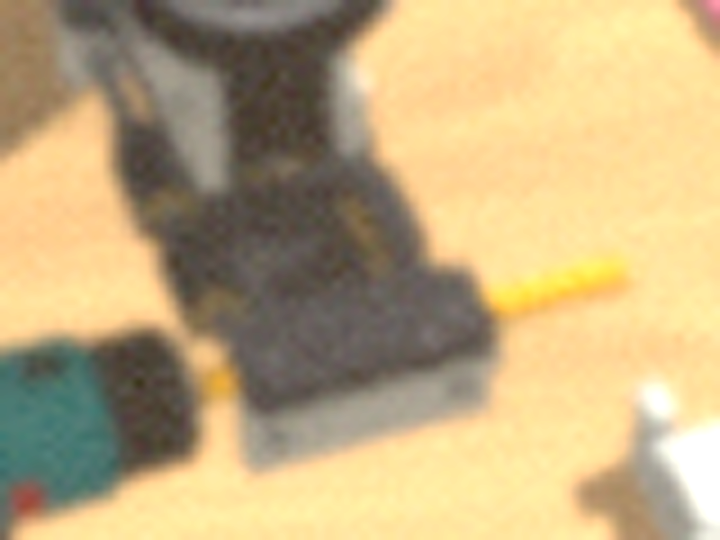

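Request:
play_rows:
  moves: [255, -3, 0, 0, 0, 255, -6, 0, 0, 0, 255, -6, 0, 0, 0]

```text
time: 13.53
tool_pos: [503.5, 0.2, 137.2]
tcp_rot: [-3.141, -0.002, 1.787]
contact_force: [-3.3, 4.3, 1.9]
grip_width: 10.3
```

Request:
play_rows:
  moves: [190, 0, 0, 0, 0, 190, 0, 0, 0, 0, 190, 0, 0, 0, 0, 190, 0, 0, 0, 0]

```text
time: 13.87
tool_pos: [504.2, -1.0, 137.3]
tcp_rot: [3.141, 0.0, 1.787]
contact_force: [-0.6, -0.3, -0.3]
grip_width: 23.3
```

```bash
python3 go.py 480 99 138 102.4
python3 - <<'E'
from stick import *
print(bot.get_obs()["moment"])
s=bot.capture("scene");t=bot.capture("top")
x0,y0=235,165
cv2.imwrite(f"pics/s14.png",cv2.convertScaleAbs(cv2.resize(np.ascontiguousarray(s["color"][y0:y0+60,x0:x0+80,::-1]),None,fx=9,fy=9,interpolation=cv2.INTER_CUBIC),alpha=1.6,beta=25))
ends(s,(225,160,360,240),"s");ends(t,(200,150,360,240),"t")
E
```

```text
pos [504.2  -1.  137.3] yaw 102.38 rp [1.7997e+02 3.0000e-02] F [-0.6 -0.3 -0.3] w 23.3 t 13.87
shift [102.8  -2.2  -0.8] turn -0.02
[-0.05937401  0.0142608   0.0602503 ]
s [287, 195, 15, 6, 40] [293.9 197.3]
t [275, 200, 7, 5, 27] [278.1 201.7]
t [252, 203, 13, 6, 49] [257.8 205.4]
```

View pics/s14.png

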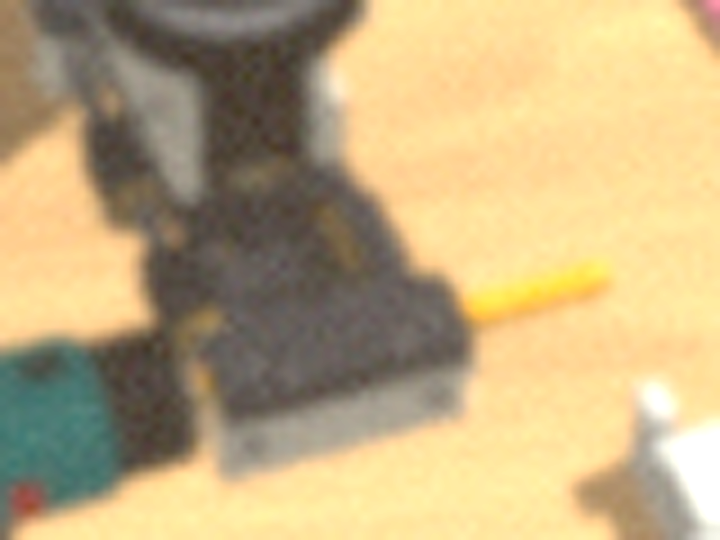

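Run:
```python
from h import *
s=bot.capture("scene");t=bot.capture("top")
T=onz(s,302.1,194.6,160);print("tail",T,onz(t,252,206.3,160))
m=np.array([508.,-25,160]);print("dist mouth->tail",np.linalg.norm(T-m)," depth",200-np.linalg.norm(T-m))
g=bot.get_obs()["tool_pos"];print("grip to tail",np.linalg.norm((T-g)[:2]))
```

```text
tail [477.15048257 113.37912039 160.        ] [480.41098117 111.56729101 160.        ]
dist mouth->tail 141.77613934182725  depth 58.223860658172754
grip to tail 117.25856391765244
```

Request:
play_rows:
  moves: [190, 15, 0, 0, 0, 190, 35, 0, 0, 0, 190, 55, 0, 0, 0, 190, 75, 0, 0, 0, 190, 85, 0, 0, 0, 190, 85, 0, 0, 0, 190, 85, 0, 0, 0]

```text
time: 14.65
tool_pos: [485.9, 82.3, 137.3]
tcp_rot: [3.141, 0.0, 1.788]
contact_force: [0.7, 0.5, 0.2]
grip_width: 23.4
```

```bash
python3 go.py 480 99 138 102.4
python3 - <<'E'
from stick import *
s=bot.capture("scene");t=bot.capture("top")
x0,y0=235,165
cv2.imwrite(f"pics/s15.png",cv2.convertScaleAbs(cv2.resize(np.ascontiguousarray(s["color"][y0:y0+60,x0:x0+80,::-1]),None,fx=9,fy=9,interpolation=cv2.INTER_CUBIC),alpha=1.6,beta=25))
x0,y0=240,170
cv2.imwrite(f"pics/t15.png",cv2.convertScaleAbs(cv2.resize(np.ascontiguousarray(t["color"][y0:y0+60,x0:x0+80,::-1]),None,fx=9,fy=9,interpolation=cv2.INTER_CUBIC),alpha=1.6,beta=25))
E
```

```text
pos [485.9  82.3 137.3] yaw 102.46 rp [1.7998e+02 2.0000e-02] F [0.7 0.5 0.2] w 23.4 t 14.65
shift [17.5 -2.1 -0.7] turn 0.06
```

View pics/s15.png

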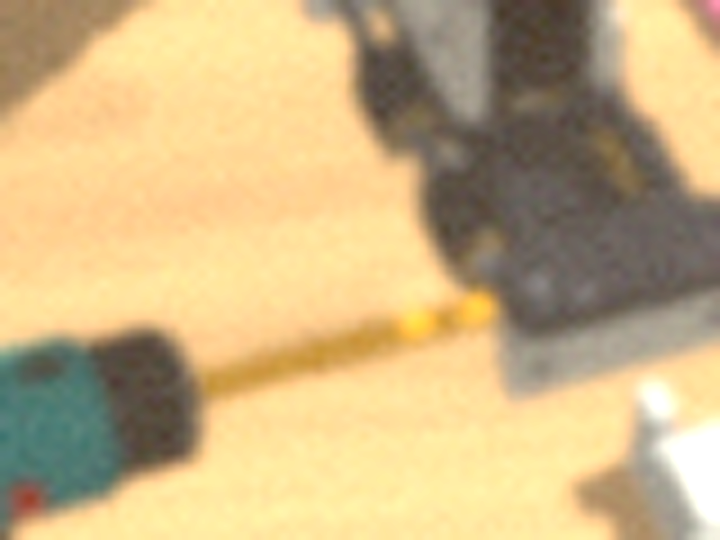

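View pics/t15.png

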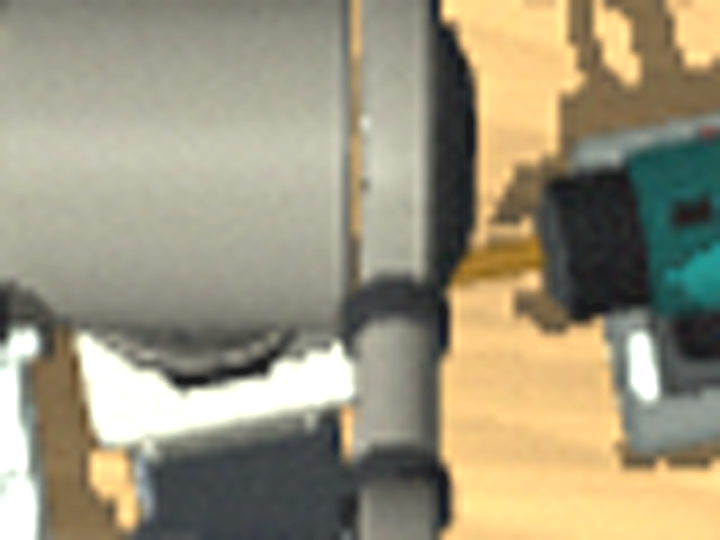

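Request:
play_rows:
  moves: [255, 0, 0, 0, 0, 255, 0, 0, 0, 0, 255, 0, 0, 0, 0, 255, 0, 0, 0, 0, 255, 0, 0, 0, 0]

```text
time: 15.17
tool_pos: [485.9, 81.7, 137.2]
tcp_rot: [3.141, 0.001, 1.787]
contact_force: [0.3, -4.1, -0.3]
grip_width: 10.0
```

Request:
play_rows:
  moves: [255, -4, 0, 0, 0, 255, -8, 0, 0, 0, 255, -12, 0, 0, 0, 255, -12, 0, 0, 0]

```text
time: 15.5
tool_pos: [487.9, 71.1, 137.1]
tcp_rot: [-3.141, -0.002, 1.787]
contact_force: [-0.8, 2.9, 0.4]
grip_width: 10.2
```

Request:
play_rows:
  moves: [255, -4, 0, 0, 0, 255, -8, 0, 0, 0, 255, -12, 0, 0, 0, 255, -12, 0, 0, 0]

```text
time: 15.83
tool_pos: [490.5, 59.3, 137.1]
tcp_rot: [-3.141, -0.001, 1.787]
contact_force: [-0.5, 2.8, 0.1]
grip_width: 10.0
```

Request:
play_rows:
  moves: [255, -3, 0, 0, 0, 255, -6, 0, 0, 0, 255, -9, 0, 0, 0, 255, -10, 0, 0, 0, 255, -10, 0, 0, 0]

```text
time: 16.25
tool_pos: [492.5, 50.0, 137.0]
tcp_rot: [-3.141, -0.002, 1.787]
contact_force: [-0.8, 5.4, -0.3]
grip_width: 10.4
```

```bash
python3 go.py 480 99 138 102.4; python3 -c "
from h import *
o=bot.get_obs();print(o['moment'])"
```

```text
pos [492.5  50.  137. ] yaw 102.37 rp [-1.7996e+02 -1.1000e-01] F [-0.8  5.4 -0.3] w 10.4 t 16.25
shift [50.5 -1.7 -0.9] turn -0.03
[ 0.75605965  0.30075694 -0.02954946]
```

Request:
play_rows:
  moves: [255, -2, 0, 0, 0, 255, -4, 0, 0, 0, 255, -6, 0, 0, 0, 255, -6, 0, 0, 0]

```text
time: 16.58
tool_pos: [493.8, 44.1, 137.0]
tcp_rot: [-3.141, -0.002, 1.787]
contact_force: [-1.1, 4.4, -0.5]
grip_width: 10.3
```

Request:
play_rows:
  moves: [255, -1, 0, 0, 0, 255, -2, 0, 0, 0, 255, -2, 0, 0, 0]

```text
time: 16.83
tool_pos: [494.2, 42.2, 137.0]
tcp_rot: [-3.141, -0.002, 1.787]
contact_force: [-0.6, 5.1, 0.6]
grip_width: 10.2
```

Request:
play_rows:
  moves: [255, -1, 0, 0, 0, 255, -2, 0, 0, 0, 255, -2, 0, 0, 0]

```text
time: 17.08
tool_pos: [494.5, 40.4, 137.0]
tcp_rot: [-3.141, -0.002, 1.787]
contact_force: [-0.9, 5.2, 0.6]
grip_width: 10.7
```

Request:
play_rows:
  moves: [255, -1, 0, 0, 0, 255, -2, 0, 0, 0, 255, -2, 0, 0, 0]

```text
time: 17.33
tool_pos: [495.0, 38.5, 137.0]
tcp_rot: [-3.141, -0.002, 1.787]
contact_force: [-1.2, 5.8, 0.1]
grip_width: 10.4
```

Request:
play_rows:
  moves: [255, -1, 0, 0, 0, 255, -2, 0, 0, 0, 255, -2, 0, 0, 0]

```text
time: 17.58
tool_pos: [495.4, 36.4, 137.0]
tcp_rot: [-3.141, -0.002, 1.787]
contact_force: [-0.7, 5.7, 0.5]
grip_width: 10.6
```

Request:
play_rows:
  moves: [255, -1, 0, 0, 0, 255, -2, 0, 0, 0, 255, -2, 0, 0, 0]

```text
time: 17.83
tool_pos: [495.9, 34.5, 137.0]
tcp_rot: [-3.141, -0.002, 1.787]
contact_force: [-1.8, 5.2, -0.3]
grip_width: 10.2
```

Request:
play_rows:
  moves: [255, -1, 0, 0, 0, 255, -2, 0, 0, 0, 255, -2, 0, 0, 0]

```text
time: 18.08
tool_pos: [496.3, 32.5, 137.0]
tcp_rot: [-3.141, -0.002, 1.787]
contact_force: [-1.1, 5.1, 0.5]
grip_width: 10.1
```

Request:
play_rows:
  moves: [255, -1, 0, 0, 0, 255, -2, 0, 0, 0, 255, -2, 0, 0, 0]

```text
time: 18.33
tool_pos: [496.7, 30.7, 137.0]
tcp_rot: [-3.141, -0.002, 1.787]
contact_force: [-1.5, 6.2, 0.2]
grip_width: 9.9
```

Request:
play_rows:
  moves: [255, -1, 0, 0, 0, 255, -2, 0, 0, 0, 255, -2, 0, 0, 0]

```text
time: 18.58
tool_pos: [497.1, 28.7, 137.0]
tcp_rot: [-3.141, -0.002, 1.787]
contact_force: [-1.6, 6.1, 0.0]
grip_width: 10.2
```

Request:
play_rows:
  moves: [255, -1, 0, 0, 0, 255, -2, 0, 0, 0, 255, -2, 0, 0, 0]

```text
time: 18.83
tool_pos: [497.5, 26.7, 137.0]
tcp_rot: [-3.141, -0.002, 1.787]
contact_force: [-2.1, 6.0, 0.3]
grip_width: 10.3
```

Request:
play_rows:
  moves: [255, -1, 0, 0, 0, 255, -2, 0, 0, 0, 255, -2, 0, 0, 0]

```text
time: 19.08
tool_pos: [497.9, 25.0, 137.0]
tcp_rot: [-3.141, -0.003, 1.787]
contact_force: [-1.9, 7.7, -0.3]
grip_width: 10.3
```

Request:
play_rows:
  moves: [255, -1, 0, 0, 0, 255, -1, 0, 0, 0, 255, -1, 0, 0, 0]

```text
time: 19.33
tool_pos: [497.9, 24.6, 137.0]
tcp_rot: [-3.141, -0.004, 1.787]
contact_force: [-1.8, 9.7, 0.9]
grip_width: 10.1
```

Request:
play_rows:
  moves: [255, -1, 0, 0, 0, 255, -1, 0, 0, 0, 255, -1, 0, 0, 0]

```text
time: 19.58
tool_pos: [497.9, 24.2, 136.9]
tcp_rot: [-3.14, -0.004, 1.787]
contact_force: [-2.6, 11.2, 1.6]
grip_width: 10.1
```

Request:
play_rows:
  moves: [255, -1, 0, 0, 0, 255, -1, 0, 0, 0, 255, -1, 0, 0, 0]

```text
time: 19.83
tool_pos: [498.0, 23.6, 137.0]
tcp_rot: [-3.14, -0.005, 1.787]
contact_force: [-2.7, 13.6, 1.2]
grip_width: 10.1
```

Request:
play_rows:
  moves: [255, -0.7, 0, 0, 0, 255, -0.7, 0, 0, 0, 255, -0.7, 0, 0, 0, 255, -0.7, 0, 0, 0]

```text
time: 20.17
tool_pos: [498.0, 23.5, 136.9]
tcp_rot: [-3.14, -0.006, 1.787]
contact_force: [-3.7, 15.2, 1.5]
grip_width: 10.3
```

Request:
play_rows:
  moves: [190, 0, 0, 0, 0, 190, 0, 0, 0, 0, 190, 0, 0, 0, 0, 190, 0, 0, 0, 0, 190, 0, 0, 0, 0]

```text
time: 20.58
tool_pos: [499.5, 19.7, 137.3]
tcp_rot: [3.141, 0.0, 1.787]
contact_force: [0.5, -2.0, -0.2]
grip_width: 23.0
```

```bash
python3 go.py 480 99 138 102.4
python3 - <<'E'
from stick import *
s=bot.capture("scene")
x0,y0=235,165
cv2.imwrite(f"pics/s16.png",cv2.convertScaleAbs(cv2.resize(np.ascontiguousarray(s["color"][y0:y0+60,x0:x0+80,::-1]),None,fx=9,fy=9,interpolation=cv2.INTER_CUBIC),alpha=1.6,beta=25))
E
```

```text
pos [499.5  19.7 137.3] yaw 102.36 rp [1.7998e+02 2.0000e-02] F [ 0.5 -2.  -0.2] w 23.0 t 20.58
shift [81.6 -2.1 -0.8] turn -0.04
```

View pics/s16.png

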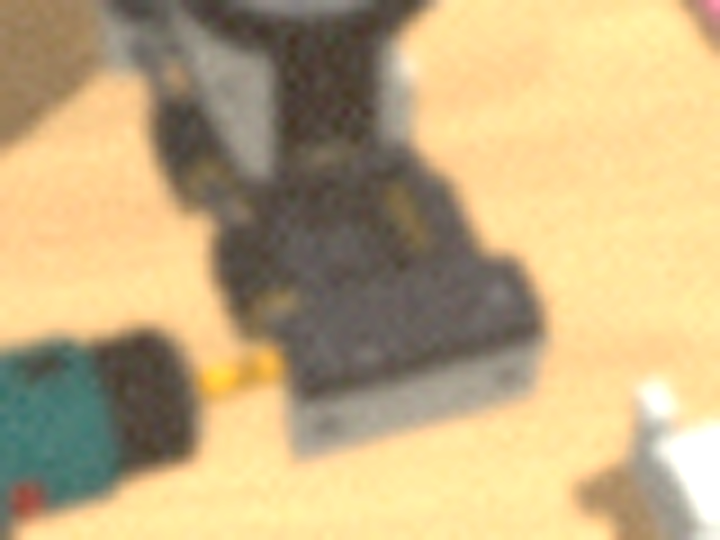

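Request:
play_rows:
  moves: [150, 0, 0, 0, 0, 150, 0, 0, 0, 0, 150, 0, 0, -10, 0, 150, 0, 0, -30, 0, 150, 0, 0, -60, 0, 150, 0, 0, -90, 0, 150, 0, 0, -90, 0, 150, 0, 0, -90, 0]

```text
time: 21.3
tool_pos: [500.2, 20.0, 228.7]
tcp_rot: [3.138, 0.001, 1.787]
contact_force: [-0.3, 0.0, -0.2]
grip_width: 38.0
```

Request:
play_rows:
  moves: [150, 30, 0, 0, 0, 150, 60, -20, 0, 0, 150, 90, -50, 0, 0, 150, 120, -80, 0, 0, 150, 150, -100, 0, 0, 150, 170, -110, 0, 0, 150, 170, -110, 0, 0, 150, 170, -110, 0, 0]

```text
time: 21.97
tool_pos: [354.5, 163.1, 226.5]
tcp_rot: [-3.14, 0.0, 1.789]
contact_force: [0.8, -0.3, -0.5]
grip_width: 37.8
```

```bash
python3 go.py 480 99 138 102.4
python3 - <<'E'
from stick import *
s=bot.capture("scene");t=bot.capture("top")
x0,y0=235,165
for c,x0,y0,n in((s,225,165,"s17"),(t,240,165,"t17")):
    cv2.imwrite(f"pics/{n}.png",cv2.convertScaleAbs(cv2.resize(np.ascontiguousarray(c["color"][y0:y0+60,x0:x0+80,::-1]),None,fx=9,fy=9,interpolation=cv2.INTER_CUBIC),alpha=1.6,beta=25))
cv2.imwrite("pics/sfull.png",s["color"][:,:,::-1])
ends(s,(225,160,360,240),"s");ends(t,(240,150,360,240),"t")
E
```

```text
pos [354.5 163.1 226.5] yaw 102.53 rp [-1.7993e+02  1.0000e-02] F [ 0.8 -0.3 -0.5] w 37.8 t 21.97
shift [-89.7 108.8  88.4] turn 0.13
s [258, 201, 23, 8, 51] [267.5 204.4]
t [287, 196, 13, 6, 54] [293.3 198.9]
```

View pics/s17.png

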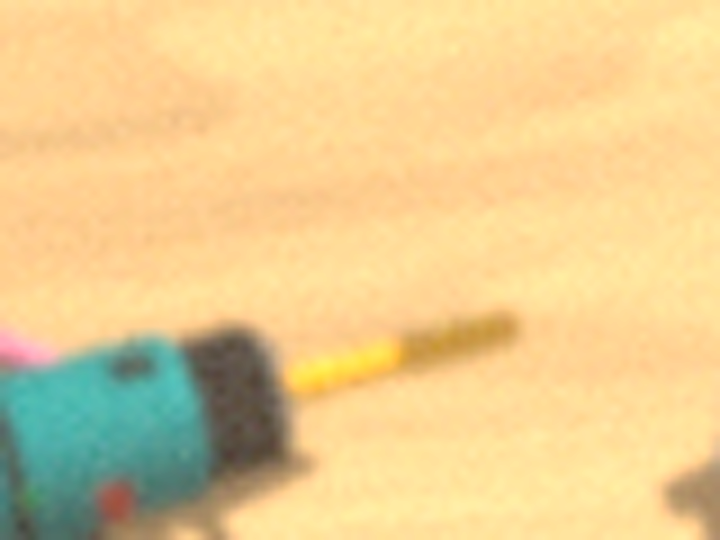

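View pics/t17.png

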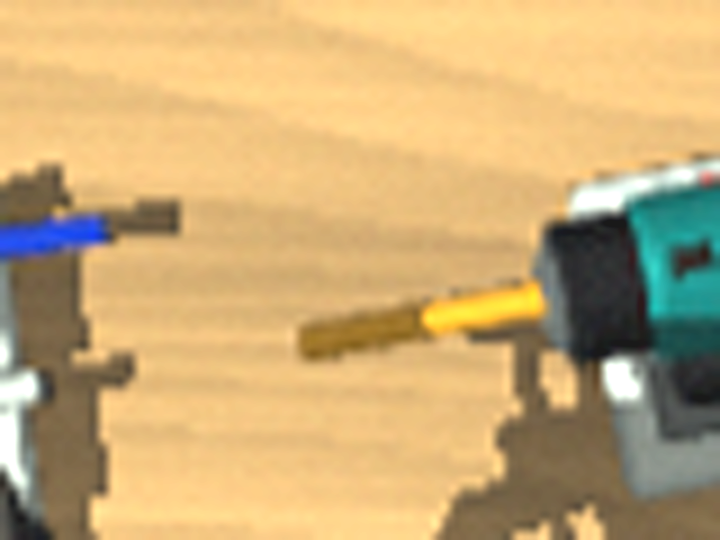

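View pics/sfull.png

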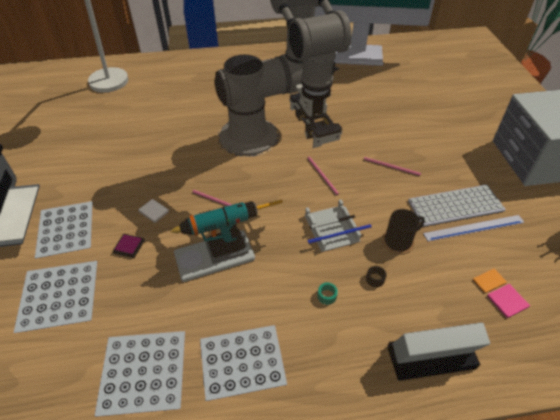

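Run:
```python
from h import *
s=bot.capture("scene");t=bot.capture("top")
T,r=tri(s,(282.1,200.7),t,(272.9,202.5));print(T,r,200-np.linalg.norm(T-np.array([508,-25,160])))
```

```text
[492.22434536  54.54617865 160.47126424] [np.float64(0.19610308289567094), np.float64(0.19610308289563083)] 118.90321888521783
```

```bash
python3 -c "
from plant import bot
print(bot.close_job())"
```

```text
the job is handed in; nothing more can be done
None
```

The amber stick is loaded in the gun with its leading end about 119 mm in, against the old stub. I handed the job in at about 22 s; it returned no verdict.

**What I did:**
- I started the stick into the hole gripping it about 85 mm from its leading end. I felt the roller bump at about 8 N and let go about 60 mm in.
- I gripped it again about 170 mm from the leading end and pushed in small steps. Drag was about 6 N. The force then rose steadily to about 15.6 N, which puts roughly 9 N on the stub.
- I then opened the fingers, lifted clear and moved the arm away.

**Last checks:**
- After release, both cameras put the stick's tail at a height of 160.5 mm, on the barrel line.
- The tail is within about 1 mm of where it was during the push.
- The arm reads no contact force, and the other items look unmoved in the pictures.

**What disagreed:**
- The fingers stood about 26 mm higher than the reported tool height says. My first grasp closed on nothing above the stick. I confirmed the offset in the picture and corrected for it.
- The depth from the pictures is good to about 2–3 mm.
- The force on the stub is estimated from the wrist force, not measured directly.

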